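# Snap the lid of the sample tub shut

### The job

The lid is already on the wide, low sample tub with three snap tabs, but its tabs still stand up. Press the three tabs down from above, one after another, until each lies flat on the lid, and leave the tub standing about where it is. The tall narrow tub beside it is not part of the job.

Things in the scene. Friction and masses are not known exactly. Their poses are not given: they have to be found in the camera images.
- tub: Wide low round white tub, 160 mm across, grey lid on (168 mm across, top 80 mm above table), loose, about 1.5 kg, any yaw. Three white snap tabs evenly round the rim. Origin: centre of underside; z up; x points to tab a, b and c lie 120 and 240 degrees anticlockwise from above. Two 58 mm tall vials stand 125 mm from its axis. The other tub: 80 mm across, 105 mm tall.
- tub_tab_a (a joint): Snap tab a, on the tub's +x side: white flap 36 mm wide, 6 mm thick, hinged on the lid 50 mm from the tub's axis, reaching out to 90 mm; press about 77 mm out. Rad: 0 = standing up 26 degrees (outer end 104 mm above table), 0.45 = flat, engaged, at its stop (top 87 mm above table). Takes about 5 N near its outer end; no spring, stays where left.
- tub_tab_b (a joint): Snap tab b, 120 degrees anticlockwise from a: white flap 36 mm wide, 6 mm thick, hinged on the lid 50 mm from the tub's axis, reaching out to 90 mm; press about 77 mm out. Rad: 0 = standing up 26 degrees (outer end 104 mm above table), 0.45 = flat, engaged, at its stop (top 87 mm above table). Takes about 5 N near its outer end; no spring, stays where left.
- tub_tab_c (a joint): Snap tab c, 240 degrees anticlockwise from a: white flap 36 mm wide, 6 mm thick, hinged on the lid 50 mm from the tub's axis, reaching out to 90 mm; press about 77 mm out. Rad: 0 = standing up 26 degrees (outer end 104 mm above table), 0.45 = flat, engaged, at its stop (top 87 mm above table). Takes about 5 N near its outer end; no spring, stays where left.

How it is judged:
By the outcome, as a careful person would: the job done as asked, in the order asked, and still so for the second after the job is handed in, with the robot touching nothing.
It also fails if it takes over 38 s, if anything falls off the work surface, if the arm or the gripper's body presses on something with over 40 N, if the wrist force passes 120 N, or if a joint passes its speed limit or range.

### The arm

A 6-joint arm with a two-finger parallel gripper is mounted at the origin on the work surface. World frame = base frame: x ahead of the robot, y to its left, z up, the work surface at z = 0. Lengths are in m, angles in degrees, forces in N, time in s.
With the tool pointing down it reaches from about 0.4 to 0.825 m from the base axis. Payload 7 kg.
Tool frame: the origin (TCP) lies midway between the tips of the shut fingers; the grasp point (between the pads) lies r.grip_depth behind it (r.grip_depth is the distance from the TCP to the grasp point, in m); z points along the fingers, y is the line along which they close (so a half turn about z gives the same grasp; the last joint's range is limited). The gripper opens to 88 mm and grips with 3 to 60 N. Pads are 19 mm wide; open, the fingers measure 130 mm over their backs; the gripper's body (78 mm by 193 mm) begins 47 mm behind the grasp point.
Start: joints at [93.169, 20.546, 0.682, 0, -70.136, -16.507], TCP at [0.156, 0.657, 0.227] pointing down, gripper open.
Joint ranges: [-176.03, 176.03], [-82.01, 121.73], [-58.28, 71.71], [-173.87, 95.51], [-174.79, -0.11], [-173.66, 173.66]. Speed limits (degrees/s): [136.94, 136.94, 172.46, 180, 180, 180].

### API

Orientations are given as [roll, pitch, yaw] about the fixed x, y, z axes, in that order (R = Rz(yaw) Ry(pitch) Rx(roll)).
In Python, from plant import r, ticket, probe_bus, capture gives the robot as it stands (r), with the cameras as plain functions, the job (ticket) and the readings (probe_bus).
- The arm moves only by the tool step_hand, called after ">>>" in YAML: its name, and indented under it one key for each argument. Schema: {"type":"object","properties":{"offsets":{"type":"object","properties":{"segments":{"type":"array","items":{"type":"array","items":{"type":"number"},"minItems":6,"maxItems":6},"minItems":1,"maxItems":12}},"additionalProperties":false,"required":["segments"]},"aperture":{"type":"number"},"clamp_n":{"type":"number"},"only":{"type":"string"},"quiet":{"type":"boolean"},"lines":{"type":"string"}},"required":["offsets"],"additionalProperties":false}. offsets is an object whose key "segments" holds a list of rows, 1 to 12 of them, each of 6 numbers: dx, dy, dz in fractions of the full range, 1 being 0.75 m, then a rotation vector rx, ry, rz in fractions of the full range, 1 being pi/2 rad; each row is the pose to reach, as a shift and turn from the pose commanded when the call began, along the tool's axes at that moment; what a row does not reach only later rows make up. A row lasts 1/12 s, in which the tool goes at most 0.0417 m and 7.16 degrees, less where a joint would pass 70% of its speed; a pose out of reach is approached as far as the arm can. aperture is the finger opening in m, set as the call begins (left out keeps the last). The fingers move at their own pace and stop on an object; clamp_n is the grip in N (left out, the last holds). Time passes only in rows, so rows that do not move let the fingers close. The tool returns the time, the measured TCP pose, the force, the opening and the grip force at its end. only (a regular expression) keeps the lines of the reply that match it, lines (a string "A,B") keeps lines A to B, and quiet returns only ok. Shift and turn numbers lie between -1 and 1, and a call with a number outside is refused. Input that does not fit is refused with a message, and nothing moves.
- probe_bus.get_state(): the state, without advancing time (a new reading comes with each control period).
- capture(name): name is "scene" or "top" or "wrist"; returns a dict with "frame" (400x640x3 uint8, red, green, blue), "z_map" (400x640 float32, m along the optical axis (not along the pixel's ray), 0 where there is no reading), "fx", "fy", "cx", "cy" (pixels), "cam_to_world" (4x4, takes a point from camera to world coordinates). Camera axes: x right, y down, z forward; pixel columns grow to the right and rows downward; lengths in m; the calibration is good to about 2 mm. A picture is of the moment at which its call begins.
- ticket.close_job(): hands the job in; it is judged then, once.
The state is a dict: "time_s": time; "joints": joint angles; "qd": joint speeds; "joint_torque": joint torques, N m; "tcp_pos": TCP position; "eef_rot": TCP orientation; "contact_force": force on the tool from outside, world axes, zero at the start; "moment": the same for the moment, N m; "gripper_width": finger opening in m; "gripper_force": force on a finger pad.
Only numpy, scipy, OpenCV 4.12 (cv2) and the standard library are available. Lean on these libraries where they do the work, as an engineer would, in place of code of your own. Each camera call takes 0.05 s, during which the arm holds its last target. There are 200 camera calls.

## Working session

There is one attempt and no reset: what is moved stays moved. The work goes in short steps, Python scripts to look and compute and a tool call to move; the robot and the scene stay as the last step left them, time stands still between calls to the robot, and variables do not carry over. Pictures are saved under pics/ and viewed, at most 10 in all, crops included, and the job is handed in when it is done.

```bash
ls; mkdir -p pics; python3 - <<'E'
from plant import r, ticket, probe_bus, capture
import cv2,numpy as np
s=probe_bus.get_state();print(s['time_s'],s['tcp_pos'],s['eef_rot'],r.grip_depth,s['gripper_width'])
for n in ("scene","top"):
    c=capture(n);np.savez(f'{n}.npz',**c);cv2.imwrite(f'pics/{n}1.png',c['frame'][:,:,::-1])
E
```

```text
pics
plant.py
0.0 [0.15564233 0.65629146 0.22561279] [ 1.79902676e+02 -8.70733612e-03 -1.33454222e+01] 0.0188 0.08815435904963877
```

View pics/top1.png

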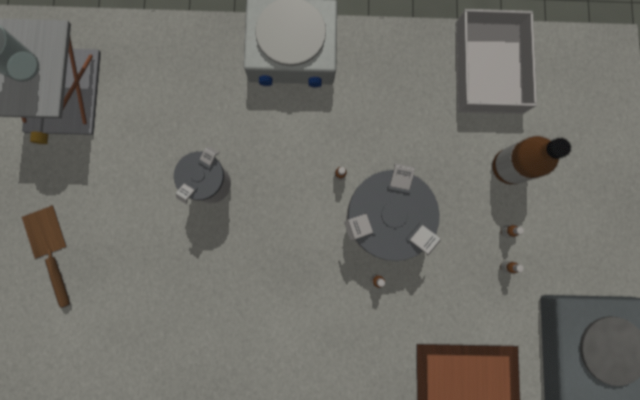

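View pics/scene1.png

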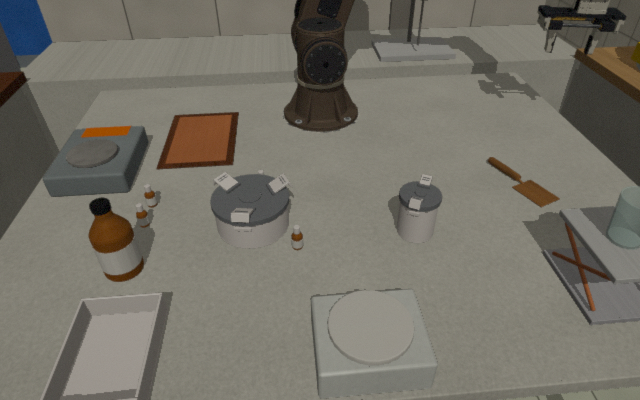

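The top view shows the wide tub's lid at about (394,215) with tabs near (402,178), (361,227) and (425,239), and vials at (341,172) and (380,281). The narrow tub is at (199,176). The scene view agrees. Next I'll measure the lid and tabs.

```bash
cat > h.py <<'E'
import numpy as np,cv2
def ray(c,u,v,h):
    T=c['cam_to_world'];d=T[:3,:3]@np.array([(u-c['cx'])/c['fx'],(v-c['cy'])/c['fy'],1]);o=T[:3,3]
    return o+d*(h-o[2])/d[2]
def cloud(c):
    z=c['z_map'];v,u=np.indices(z.shape)
    P=np.stack([(u-c['cx'])/c['fx']*z,(v-c['cy'])/c['fy']*z,z],-1)
    return P@c['cam_to_world'][:3,:3].T+c['cam_to_world'][:3,3]
def tabs(c,box=(340,445,160,270)):
    u0,u1,v0,v1=box
    f=c['frame'].astype(int);P=cloud(c)
    hsv=cv2.cvtColor(c['frame'],cv2.COLOR_RGB2HSV)
    m=((P[...,2]>.072)&(P[...,2]<.115)&(c['z_map']>0)).astype(np.uint8)
    m[:v0]=0;m[v1:]=0;m[:,:u0]=0;m[:,u1:]=0
    m=cv2.morphologyEx(m,cv2.MORPH_OPEN,np.ones((3,3)))
    w=(m>0)&(f.min(2)>115)
    n,l,s,ce=cv2.connectedComponentsWithStats(w.astype(np.uint8))
    return P,m,w,l,s,ce
E
python3 - <<'E'
import numpy as np,cv2
from h import *
c=dict(np.load('top.npz'));print(c['cam_to_world'].round(3).tolist(),c['fx'])
P,m,w,l,s,ce=tabs(c)
k=(m>0)
cs,_=cv2.findContours(m,cv2.RETR_EXTERNAL,cv2.CHAIN_APPROX_NONE);b=max(cs,key=cv2.contourArea)
(x,y),R=cv2.minEnclosingCircle(b);print('circ',x,y,R,ray(c,x,y,.08),len(cs))
lid=k&~w&(c['frame'].max(2)<100)
print('lid z',np.median(P[lid][:,2]),np.median(P[lid],0)); q=P[lid];print('extents',q.min(0),q.max(0))
cen=ray(c,394,215,.08)
# rim fit, away from tabs
for i in range(1,len(s)):
    if s[i,4]<30: continue
    q=P[l==i];print(s[i,4],ce[i],q.mean(0).round(4),q[:,2].min(),q[:,2].max())
f=c['frame'];print(f[215,394],f[178,402],f[200,380])
E
```

```text
[[0.023, -0.993, 0.116, 0.459], [-1.0, -0.025, -0.014, -0.036], [0.017, -0.115, -0.993, 0.807], [0.0, 0.0, 0.0, 1.0]] 399.32423389111597
circ 395.0417785644531 215.12442016601562 51.21003341674805 [ 0.51407351 -0.20226866  0.08      ] 1
lid z 0.0809727052689328 [ 0.51782358 -0.19583053  0.08097271]
extents [ 0.43249444 -0.28250018  0.07229986] [ 0.59781398 -0.11088799  0.10269608]
296 [402.08445946 176.66891892] [ 0.5829 -0.2116  0.0957] 0.08767233251344975 0.106087709634205
308 [360.5974026  225.33116883] [ 0.4932 -0.1371  0.0957] 0.08489197392585945 0.10580785687361405
446 [425.00896861 238.84080717] [ 0.472  -0.2526  0.0942] 0.07930277350137338 0.1027713189843723
[80 81 83] [129 126 123] [81 81 83]
```

The tub centre is about (0.5155, -0.199), the lid is at 0.081 m, and the tabs point to about -10°, 110° and 230°, at radii and heights that fit the given sizes. I'll go to the -10° tab first, with the fingers shut.

Units first: shifts go in shares of 0.75 m and turns go in shares of pi/2 rad. So 0.74 m / 0.75 = 0.9867, 0.15 m / 0.75 = 0.2.

>>> step_hand:
  offsets: {"segments":[[0.0667,0.08,0,0,0,0],[0.1333,0.16,0,0,0,0],[0.2,0.24,0,0,0,0],[0.2667,0.32,0,0,0,0],[0.3333,0.4,0,0,0,0],[0.4,0.48,0,0,0,0],[0.4667,0.56,0,0,0,0],[0.5333,0.64,0,0,0,0],[0.8267,0.9867,0,0,0,0],[0.8267,0.9867,0,0,0,0],[0.8267,0.9867,0,0,0,0],[0.8267,0.9867,0,0,0,0]]}
  aperture: 0
  clamp_n: 10

```text
time_s: 1.1
tcp_pos: [0.3793, 0.2075, 0.2267]
eef_rot: [-180.0, -0.0, -13.3]
contact_force: [1.1, 0.7, 0.3]
gripper_width: 0.0132
gripper_force: 0.0
```

```bash
cat > d.py <<'E'
import sys,numpy as np
from plant import r, ticket, probe_bus, capture
from scipy.spatial.transform import Rotation as R
s=probe_bus.get_state();M=R.from_euler('xyz',s['eef_rot'],degrees=True)
c=np.array([.5155,-.199])
for n,a in zip('123',np.radians([-10,110,230])):
    t=np.r_[c+.077*np.array([np.cos(a),np.sin(a)]),.087]
    print(n,t.round(4),'tool delta',M.inv().apply(t-s['tcp_pos']).round(4))
print(np.round(s['joints'],1),s['contact_force'].round(1) if hasattr(s['contact_force'],'round') else s['contact_force'])
E
python3 d.py
```

```text
1 [ 0.5913 -0.2124  0.087 ] tool delta [0.3029 0.3598 0.1395]
2 [ 0.4892 -0.1266  0.087 ] tool delta [0.1838 0.2999 0.1395]
3 [ 0.466 -0.258  0.087] tool delta [0.1914 0.4331 0.1395]
[ 55.   -3.2 -28.   -0.  -65.1  21.7] [1.1 0.7 0.3]
```

To row units: 0.36 m / 0.75 = 0.48, 0.3 m / 0.75 = 0.4.

>>> step_hand:
  offsets: {"segments":[[0.4,0.48,0.1067,0,0,0],[0.4,0.48,0.1067,0,0,0],[0.4,0.48,0.1067,0,0,0],[0.4,0.48,0.1067,0,0,0],[0.4,0.48,0.1067,0,0,0],[0.4,0.48,0.1067,0,0,0],[0.4,0.48,0.1067,0,0,0],[0.4,0.48,0.1067,0,0,0],[0.4,0.48,0.1067,0,0,0],[0.4,0.48,0.1067,0,0,0],[0.4,0.48,0.1067,0,0,0],[0.4,0.48,0.1067,0,0,0]]}

```text
time_s: 2.1
tcp_pos: [0.5887, -0.2141, 0.1445]
eef_rot: [179.9, 0.1, -13.5]
contact_force: [1.3, -0.3, 0.1]
gripper_width: 0.0005
gripper_force: 0.0
```

```bash
python3 d.py
```

```text
1 [ 0.5913 -0.2124  0.087 ] tool delta [ 0.0023 -0.0023  0.0575]
2 [ 0.4892 -0.1266  0.087 ] tool delta [-0.1171 -0.0619  0.0576]
3 [ 0.466 -0.258  0.087] tool delta [-0.109   0.0713  0.0577]
[ -2.1  19.6 -12.    0.  -58.5  78.6] [ 1.3 -0.3  0.1]
```

To row units: 0.056 m / 0.75 = 0.0747, 0.053 m / 0.75 = 0.0707.

>>> step_hand:
  offsets: {"segments":[[0.0027,-0.0027,0.02,0,0,0],[0.0027,-0.0027,0.04,0,0,0],[0.0027,-0.0027,0.048,0,0,0],[0.0027,-0.0027,0.056,0,0,0],[0.0027,-0.0027,0.064,0,0,0],[0.0027,-0.0027,0.0707,0,0,0],[0.0027,-0.0027,0.0747,0,0,0],[0.0027,-0.0027,0.0747,0,0,0],[0.0027,-0.0027,0.0747,0,0,0]]}

```text
time_s: 2.85
tcp_pos: [0.592, -0.2084, 0.092]
eef_rot: [-180.0, -0.2, -13.3]
contact_force: [2.2, 0.3, 4.9]
gripper_width: 0.0004
gripper_force: 2.0
```

```bash
python3 d.py
```

```text
1 [ 0.5913 -0.2124  0.087 ] tool delta [0.0003 0.004  0.005 ]
2 [ 0.4892 -0.1266  0.087 ] tool delta [-0.1188 -0.056   0.0046]
3 [ 0.466 -0.258  0.087] tool delta [-0.1112  0.0772  0.0046]
[ -1.6  22.5 -15.4   0.  -51.9  78.3] [2.2 0.3 4.9]
```

To row units: 0.005 m / 0.75 = 0.0067, 0.004 m / 0.75 = 0.0053.

>>> step_hand:
  offsets: {"segments":[[0,0,0.0027,0,0,0],[0,0,0.0053,0,0,0],[0,0,0.0067,0,0,0],[0,0,0.0067,0,0,0],[0,0,0.0067,0,0,0]]}

```text
time_s: 3.27
tcp_pos: [0.5926, -0.2085, 0.0873]
eef_rot: [-180.0, -0.3, -13.3]
contact_force: [4.5, -1.1, 6.0]
gripper_width: 0.0003
gripper_force: 2.6
```

```bash
python3 d.py|tail -1
```

```text
[ -1.6  22.8 -15.6   0.  -51.3  78.3] [ 4.5 -1.1  6. ]
```

To row units: 0.002 m / 0.75 = 0.0027, 0.001 m / 0.75 = 0.0013.

>>> step_hand:
  offsets: {"segments":[[0,0,0.0013,0,0,0],[0,0,0.0027,0,0,0],[0,0,0.0027,0,0,0],[0,0,0.0027,0,0,0]]}

```text
time_s: 3.6
tcp_pos: [0.5927, -0.2086, 0.0869]
eef_rot: [180.0, -0.3, -13.2]
contact_force: [0.8, 1.9, 16.9]
gripper_width: 0.0004
gripper_force: 8.3
```

```bash
python3 d.py|tail -1
```

```text
[ -1.6  22.8 -15.7   0.1 -51.2  78.3] [ 0.8  1.9 16.9]
```

The force climbed sharply at z = 0.087, so the tab is at its stop. On to the 110° tab.

To row units: -0.12 m / 0.75 = -0.16, -0.056 m / 0.75 = -0.0747.

>>> step_hand:
  offsets: {"segments":[[0,0,-0.04,0,0,0],[0,0,-0.0667,0,0,0],[-0.0533,-0.0267,-0.0667,0,0,0],[-0.1067,-0.0533,-0.0667,0,0,0],[-0.16,-0.0747,-0.0667,0,0,0],[-0.16,-0.0747,-0.0667,0,0,0],[-0.16,-0.0747,-0.0667,0,0,0],[-0.16,-0.0747,-0.0667,0,0,0]]}

```text
time_s: 4.27
tcp_pos: [0.4861, -0.1258, 0.1341]
eef_rot: [-180.0, -0.0, -13.3]
contact_force: [0.1, 0.4, -0.4]
gripper_width: 0.0005
gripper_force: 0.0
```

```bash
python3 d.py; python3 - <<'E'
from plant import r, ticket, probe_bus, capture
import cv2
c=capture("scene");cv2.imwrite('pics/s2.png',cv2.resize(c['frame'][150:270,180:330,::-1],None,fx=4,fy=4))
E
```

```text
1 [ 0.5913 -0.2124  0.087 ] tool delta [0.1223 0.0601 0.0472]
2 [ 0.4892 -0.1266  0.087 ] tool delta [0.0032 0.0001 0.0471]
3 [ 0.466 -0.258  0.087] tool delta [0.0107 0.1333 0.0471]
[  7.9   9.1 -28.2  -0.  -52.7  68.8] [ 0.1  0.4 -0.4]
```

View pics/s2.png

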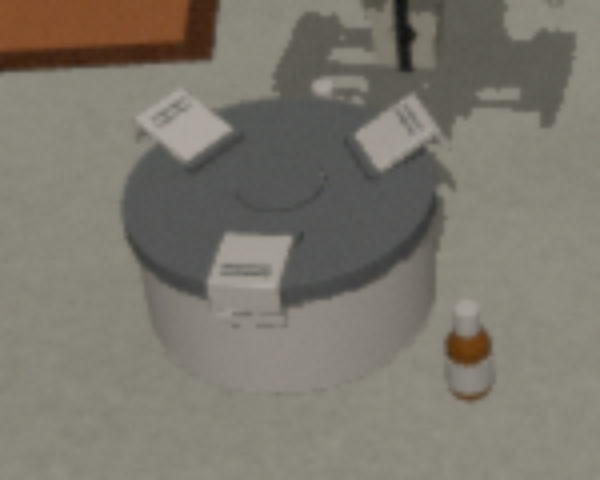

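The crop shows the front tab at (250,270) lying on the lid. The rear-right tab at (395,135) is still up, with the fingertip at about (400,60) just above it. Pressing that one next.

To row units: 0.047 m / 0.75 = 0.0627, 0.045 m / 0.75 = 0.06.

>>> step_hand:
  offsets: {"segments":[[0.0027,0,0.02,0,0,0],[0.0027,0,0.0293,0,0,0],[0.0027,0,0.0373,0,0,0],[0.0027,0,0.0453,0,0,0],[0.0027,0,0.0533,0,0,0],[0.0027,0,0.06,0,0,0],[0.0027,0,0.0627,0,0,0],[0.0027,0,0.0627,0,0,0],[0.0027,0,0.0627,0,0,0]]}

```text
time_s: 5.07
tcp_pos: [0.4889, -0.1266, 0.087]
eef_rot: [-180.0, 0.0, -13.3]
contact_force: [-3.9, 5.1, 10.0]
gripper_width: 0.0006
gripper_force: 5.1
```

```bash
python3 d.py
```

```text
1 [ 0.5913 -0.2124  0.087 ] tool delta [ 0.1195  0.0598 -0.    ]
2 [ 0.4892 -0.1266  0.087 ] tool delta [ 0.0003 -0.      0.    ]
3 [ 0.466 -0.258  0.087] tool delta [ 0.008   0.1331 -0.    ]
[  7.8  12.7 -31.   -0.  -46.3  68.9] [-3.9  5.1 10. ]
```

To row units: 0.0015 m / 0.75 = 0.002, 0.001 m / 0.75 = 0.0013.

>>> step_hand:
  offsets: {"segments":[[0,0,0.0013,0,0,0],[0,0,0.002,0,0,0],[0,0,0.002,0,0,0],[0,0,0.002,0,0,0]]}

```text
time_s: 5.4
tcp_pos: [0.489, -0.1266, 0.0868]
eef_rot: [-180.0, -0.0, -13.3]
contact_force: [-7.9, 8.2, 24.0]
gripper_width: 0.0006
gripper_force: 11.8
```

```bash
python3 d.py | tail -1
```

```text
[  7.8  12.7 -31.1  -0.  -46.2  68.9] [-7.9  8.2 24. ]
```

>>> step_hand:
  offsets: {"segments":[[0,0,-0.04,0,0,0],[0,0,-0.0667,0,0,0],[0,0.0533,-0.0667,0,0,0],[0.0053,0.1067,-0.0667,0,0,0],[0.0107,0.16,-0.0667,0,0,0],[0.0107,0.1773,-0.0667,0,0,0],[0.0107,0.1773,-0.0667,0,0,0],[0.0107,0.1773,-0.0667,0,0,0]]}

```text
time_s: 6.07
tcp_pos: [0.4651, -0.2592, 0.1344]
eef_rot: [180.0, 0.1, -13.5]
contact_force: [-0.6, 0.6, -0.6]
gripper_width: 0.0006
gripper_force: 0.0
```

```bash
python3 d.py;  python3 - <<'E'
from plant import r, ticket, probe_bus, capture
import cv2
c=capture("scene");cv2.imwrite('pics/s3.png',cv2.resize(c['frame'][150:270,180:330,::-1],None,fx=4,fy=4))
E
```

```text
1 [ 0.5913 -0.2124  0.087 ] tool delta [ 0.1118 -0.075   0.0473]
2 [ 0.4892 -0.1266  0.087 ] tool delta [-0.0075 -0.1345  0.0474]
3 [ 0.466 -0.258  0.087] tool delta [ 0.0006 -0.0013  0.0474]
[ -8.   11.9 -24.5  -0.  -53.7  84.5] [-0.6  0.6 -0.6]
```

View pics/s3.png

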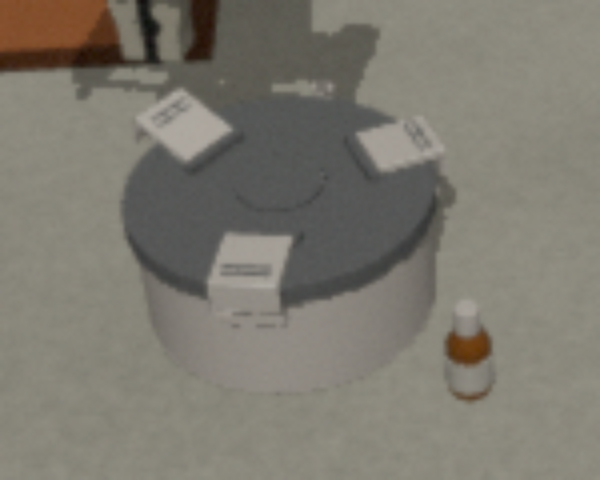

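The rear-right tab at (400,145) is now down and the tub hasn't moved. The rear-left tab at (190,125) is the last one.

To row units: 0.047 m / 0.75 = 0.0627, 0.045 m / 0.75 = 0.06.

>>> step_hand:
  offsets: {"segments":[[0,0,0.02,0,0,0],[0,0,0.0293,0,0,0],[0,0,0.0373,0,0,0],[0,0,0.0453,0,0,0],[0,0,0.0533,0,0,0],[0,0,0.06,0,0,0],[0,0,0.0627,0,0,0],[0,0,0.0627,0,0,0],[0,0,0.0627,0,0,0]]}

```text
time_s: 6.87
tcp_pos: [0.4658, -0.2578, 0.088]
eef_rot: [-180.0, -0.0, -13.3]
contact_force: [-0.3, -1.0, 0.3]
gripper_width: 0.0003
gripper_force: 0.0
```

>>> step_hand:
  offsets: {"segments":[[0,0,0.0013,0,0,0],[0,0,0.002,0,0,0],[0,0,0.002,0,0,0],[0,0,0.002,0,0,0]]}

```text
time_s: 7.2
tcp_pos: [0.4659, -0.2579, 0.0872]
eef_rot: [-180.0, -0.0, -13.3]
contact_force: [-2.1, 1.3, 7.1]
gripper_width: 0.0003
gripper_force: 3.4
```

To row units: 0.002 m / 0.75 = 0.0027, 0.001 m / 0.75 = 0.0013.

>>> step_hand:
  offsets: {"segments":[[0,0,0.0013,0,0,0],[0,0,0.0027,0,0,0],[0,0,0.0027,0,0,0],[0,0,0.0027,0,0,0]]}

```text
time_s: 7.53
tcp_pos: [0.4661, -0.258, 0.0868]
eef_rot: [180.0, -0.1, -13.3]
contact_force: [-5.7, 4.2, 22.4]
gripper_width: 0.0008
gripper_force: 11.0
```

>>> step_hand:
  offsets: {"segments":[[0,0,-0.04,0,0,0],[0,0,-0.08,0,0,0],[0,0,-0.1333,0,0,0],[-0.0533,-0.04,-0.16,0,0,0],[-0.0533,-0.0933,-0.1867,0,0,0],[-0.0533,-0.1467,-0.1867,0,0,0],[-0.0533,-0.2,-0.1867,0,0,0],[-0.0533,-0.2533,-0.1867,0,0,0],[-0.0533,-0.3067,-0.1867,0,0,0],[-0.0533,-0.36,-0.1867,0,0,0],[-0.0533,-0.4,-0.1867,0,0,0],[-0.0533,-0.4,-0.1867,0,0,0]]}

```text
time_s: 8.53
tcp_pos: [0.4973, 0.048, 0.2245]
eef_rot: [-179.9, -0.1, -13.1]
contact_force: [-0.1, -0.2, -0.4]
gripper_width: 0.0005
gripper_force: 0.0
```

```bash
python3 - <<'E'
from plant import r, ticket, probe_bus, capture
from h import *
for n in("scene","top"):
    c=capture(n);np.savez(n+'2.npz',**c)
    f=c['frame'][150:270,180:330] if n=='scene' else c['frame'][150:290,320:470]
    cv2.imwrite(f'pics/{n}4.png',cv2.resize(f[:,:,::-1],None,fx=4,fy=4))
P,m,w,l,s,ce=tabs(c)
for i in range(1,len(s)):
    if s[i,4]>30:
        q=P[l==i];print(s[i,4],q.mean(0).round(4),np.percentile(q[:,2],[5,50,95]).round(4))
E
```

```text
466 [ 0.5833 -0.2117  0.087 ] [0.0813 0.0874 0.0896]
507 [ 0.4926 -0.1348  0.0868] [0.0808 0.0873 0.0895]
507 [ 0.4724 -0.2536  0.0869] [0.0815 0.0873 0.0897]
```

View pics/scene4.png

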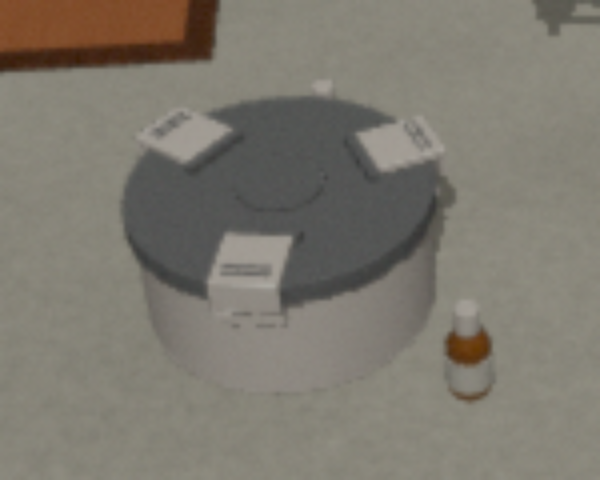

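View pics/top4.png

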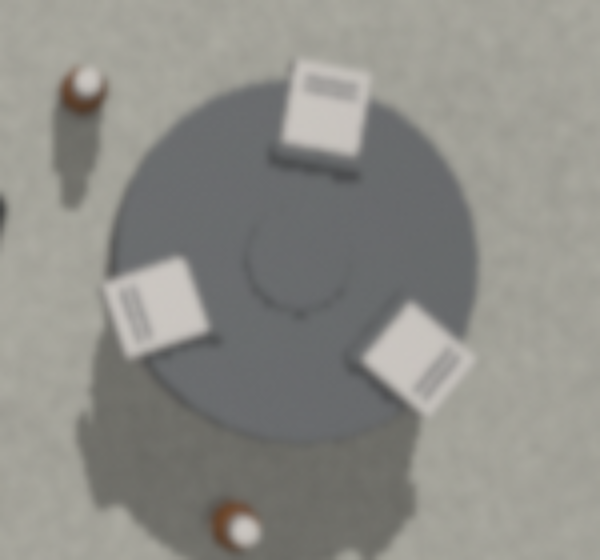

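Both crops show the three tabs flat, at top-crop (325,105), (158,307) and (418,358). All have tops at about 0.087 m, the vials are standing, and the tub is where it was. I'm handing the job in.

```bash
python3 -c "
from plant import r, ticket, probe_bus, capture
print(ticket.close_job())"
```

```text
the job is handed in; nothing more can be done
None
```

All three snap tabs are pressed flat, with tops measured at about 87 mm; the tub and vials stand where they were, and the job was handed in after about 9 s of robot time.

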